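# Candle a jar: balance it on the lens and hold the shutter at its mark

## Robot

A 7-joint arm with a two-finger parallel gripper is mounted at the origin on the work surface. World frame = base frame: x ahead of the robot, y to its left, z up, the work surface at z = 0. Lengths are in m, angles in rad, forces in N, time in s.
With the tool pointing down it reaches from about 0.425 to 0.925 m from the base axis. Payload 6.8 kg.
Tool frame: the origin (TCP) lies on the centre line of the jaws, within the pads' length; the fingertips stand 14 mm ahead of it and the grasp point (between the pads) lies 5 mm behind it (bot.finger_overhang is the distance from the TCP to the fingertips, in m); z points along the fingers, y is the line along which they close (so a half turn about z gives the same grasp; the last joint's range is limited). The gripper opens to 85 mm and grips with 20 to 120 N. Pads are 22 mm wide; open, the fingers measure 114 mm over their backs; the gripper's body (76 mm by 85 mm) begins 54 mm behind the grasp point. The pads swing forward as they close: fully open they stand 13 mm farther back than shut.
Start: joints at [-1.253, 0.477, 0.022, 1.555, -0.011, 1.109, -0.083], TCP at [0.279, 0.615, 0.245] pointing down, gripper open.
Joint ranges: [-2.96, 2.96], [-0.34, 2.1], [-1.41, 1.46], [0.24, 2.44], [-1.37, 4.51], [0.17, 1.92], [-2.96, 2.96]. Speed limits (rad/s): [2.39, 2.39, 3.14, 3.14, 3.14, 3.14, 3.14].

## Interface

Orientations are given as a unit quaternion [w, x, y, z].
In Python, from station import bot gives the robot as it stands.
- The arm moves only by the shell command python3 -m inch 'ROWS' [OPENING] [FORCE]. ROWS is JSON, a list of rows, each a list of 4 numbers: the shift along the tool's x, y, z in m, then the turn about the tool's z in degrees. A call has 1 to 12 rows; each row shifts and turns the commanded pose from where the row before left it, along the tool's axes as they then stand; what a row does not reach is not made up. A row lasts 1/10 s, in which the tool goes at most 50 mm and 8.59 degrees, less where a joint would pass 70% of its speed; a pose out of reach is approached as far as the arm can. A call is refused whole if a number of a shift passes 0.05 or a number of a turn 8.59, either way. A call with a gripper value outside its range is refused whole. OPENING is the finger opening in m, from 0 to 0.0854, set as the call begins (- or left out, the last holds). The fingers move at their own pace and stop on an object; FORCE is the grip in N (left out, the last holds). Time passes only in rows, so rows that do not move let the fingers close. It gives the time, the measured TCP pose, the force, the opening and the grip force at its end, in the units of the state.
- bot.get_obs(): the state, without advancing time (a new reading comes with each control period).
- bot.read_camera(name): name is "side" or "top" or "wrist"; returns a dict with "color" (480x640x3 uint8, red, green, blue), "mtx" (3x3 intrinsics, pixels), "world_from_camera" (4x4, takes a point from camera to world coordinates); the wrist camera has in their place "hand_eye" (4x4, takes a point from camera to tool coordinates, whose origin is the TCP and whose axes are the flange's). Camera axes: x right, y up, looking along -z (the intrinsics and any distortion apply to the point x, -y, -z); pixel columns grow to the right and rows downward; lengths in m; the calibration is good to about 2 mm. A picture is of the moment at which its call begins: read the wrist's pose just before it. There is no depth.
- bot.hand_in(): hands the job in; it is judged then, once.
The state is a dict: "t": time; "q": joint angles; "joint_vel": joint speeds; "joint_torque": joint torques, N m; "eef_pos": TCP position; "tool_rot": TCP orientation; "contact_force": force on the tool from outside, world axes, zero at the start; "torque": the same for the moment, N m; "gripper_width": opening from 0.0 (shut) to 1.0 (fully open); "grasp_force": force on a finger pad.
Only numpy, scipy, OpenCV 4.12 (cv2) and the standard library are available. Lean on these libraries where they do the work, as an engineer would, in place of code of your own. Each camera call takes 0.05 s, during which the arm holds its last target. There are 200 camera calls.

## Task

Stand the squat jar upright on the very top of the domed lens of the candling box and let go, so that it stays balanced there by itself. Then take hold of the black upright handle of the box's spring-return shutter, pull it out until the handle is level with the upright fin of the mark on the rail beside it, and finish while still holding it there, with the jar still balanced on the lens. Leave the tall jar, the label roll and the carton where they are.

Things in the scene. Friction and masses are not known exactly. Their poses are not given: they have to be found in the camera images.
- jar: Squat round jar with flat bottom and black lid, 56 mm in diameter and 42 mm high, about 0.12 to 0.24 kg; origin at the centre of its underside, z up. Starts upright on the bench.
- candler: Candling box, fixed: grey housing 160 mm (x) by 180 mm (y), top at 70 mm, a milky-white domed lens in its top. Origin: centre of its underside, on the bench. -x points out of its front (80 mm from the origin), roughly to the robot; the shutter comes out along -x over a bed 50 mm wide. The mark rail (14 mm wide, top at 26 mm) is at y = -50 mm; bed and rail end at x = -247 mm.
- lens_top (a point): Highest point of the domed lens, 95 mm above the bench, above the candler's origin. The lens is part of a ball of 60 mm radius standing 25 mm out of the box top, so the jar rests on one point and must be centred.
- handle (a point): Grip point of the shutter handle: a black upright plate, 12 mm thick along the candler's x, 50 mm wide along y, from 23 to 81 mm above the bench, on a flat steel bar with top at 23 mm. The point is mid-thickness, mid-width, 60 mm above the bench. Shut, it is 150 mm in front of the candler's origin (70 mm from the front face). Axes parallel to the candler's.
- shutter (a joint): Shutter slide: 0 = shut, grows in m as the handle is pulled out along the candler's -x; end stop at 0.068, beyond the mark. A spring pulls it shut with about 3.6 N at 0, plus 1.2 N for each 10 mm.
- mark: Mark clamped on the rail beside the slide: a small dark steel clip with an upright fin 4 mm thick, 20 mm wide and 34 mm high (top at 60 mm above the bench). Origin in the middle of the fin's thickness, on the rail top; axes parallel to the candler's. It stands at 172 to 200 mm in front of the candler's origin (handle pulled by 22 to 50 mm).
- tall_jar: Bystander: tall jar, 52 mm in diameter, 95 mm high, upright; origin at the centre of its underside.
- label_roll: Bystander: roll of blank labels lying flat, 80 mm in diameter, 30 mm high, 40 mm hole; origin at the centre of its underside.
- carton: Bystander: closed small carton, 75 by 60 by 50 mm high; origin at the centre of its underside.
Mind the look-alikes: they are no part of the job. Leave any pink or turquoise look-alike of the jar alone.

How it is judged:
On the way:
1. the jar stands balanced on top of the lens, let go, with the shutter still shut (horizontal distance between jar and lens_top below 0.015 m and angle between jar's own z axis and vertical below 0.26 rad and z of jar in the frame of lens_top between -0.008 and 0.008 m and contact force between each of the arm, the fingers and jar below 0.05 N and linear speed of jar below 0.02 m/s and contact force between jar and candler above 0.5 N and value of joint shutter below 0.008 m), for 0.5 s.
At the end, for the whole second after the job is handed in: The shutter's handle is held by the fingers (over 2 N), at rest, its middle within 6 mm of the mark's fin along the slide; the jar stands by itself on the lens, its centre within 18 mm of the lens top, tilted by less than 15 degrees, at rest and untouched by the robot (horizontal distance between jar and lens_top below 0.018 m and angle between jar's own z axis and vertical below 0.26 rad and z of jar in the frame of lens_top between -0.008 and 0.008 m and contact force between each of the arm, the fingers and jar below 0.05 N and linear speed of jar below 0.02 m/s and contact force between jar and candler above 0.5 N and x of handle in the frame of mark between -0.006 and 0.006 m and contact force between the fingers and shutter above 2 N and velocity of joint shutter between -0.01 and 0.01 m/s); the arm keeps its last pose, push and grip.
It fails at once if the tall jar is pushed from its place by more than 20 mm (distance of tall_jar from where it was at the start of the episode above 0.02 m).
It fails at once if the label roll is pushed from its place by more than 20 mm (distance of label_roll from where it was at the start of the episode above 0.02 m).
It fails at once if the carton is pushed from its place by more than 20 mm (distance of carton from where it was at the start of the episode above 0.02 m).
It fails at once if the jar is tipped over (tilted by more than 40 degrees) (angle between jar's own z axis and vertical above 0.7 rad).
It also fails if it takes over 58 s, if anything falls off the work surface, if the arm or the gripper's body presses on something with over 40 N, if the wrist force passes 120 N, or if a joint passes its speed limit or range.

## Working session

There is one attempt and no reset: what is moved stays moved. The work goes in short steps, Python scripts to look and compute and a shell command to move; the robot and the scene stay as the last step left them, time stands still between calls to the robot, and variables do not carry over. Pictures are saved under pics/ and viewed, at most 10 in all, crops included, and the job is handed in when it is done.

```bash
mkdir -p pics; ls; python3 - <<'E'
from station import bot
import cv2,pickle
d={}
o=bot.get_obs();print(o)
for n in("top","side"):
    r=bot.read_camera(n);d[n]=r;cv2.imwrite(f"pics/{n}0.png",r["color"][:,:,::-1]);print(n,r["mtx"],r["world_from_camera"],[k for k in r])
pickle.dump(d,open("d0.pkl","wb"))
E
```

```text
pics
{'t': 0.0, 'q': array([-1.253087  ,  0.47778774,  0.02236585,  1.55646905, -0.01149505,
        1.10928717, -0.08309803]), 'joint_vel': array([ 0.0009789 , -0.00109507, -0.00197406,  0.00152789, -0.00164189,
       -0.00067798, -0.00104609]), 'joint_torque': array([-6.89498465e-04, -5.96439064e+01,  1.60793770e+00, -2.81217849e+01,
        1.26132058e-02,  9.13088996e-03,  7.93589425e-05]), 'eef_pos': array([0.2786065 , 0.6141927 , 0.24432705]), 'tool_rot': array([-1.17754701e-04,  2.11298607e-01,  9.77421131e-01, -9.03744447e-04]), 'contact_force': array([ 0.31374525, -0.59341831, -0.72627378]), 'torque': array([-0.01210648,  0.01222126,  0.05236185]), 'grasp_force': 0.0, 'gripper_width': 1.0012883564341264}
top [[489.01028257   0.         315.73886879]
 [  0.         489.01028257 243.28910498]
 [  0.           0.           1.        ]] [[ 0.00385036  0.9955659  -0.09398788  0.4931464 ]
 [-0.99996564  0.00452321  0.006947    0.02887997]
 [ 0.00734132  0.09395791  0.9955491   1.178009  ]
 [ 0.          0.          0.          1.        ]] ['color', 'mtx', 'world_from_camera']
side [[594.31360933   0.         315.22944376]
 [  0.         594.31360933 234.29586234]
 [  0.           0.           1.        ]] [[ 0.67798663  0.55502512 -0.48195565  0.09454773]
 [-0.73507062  0.51397502 -0.4421548  -0.4406981 ]
 [ 0.00230614  0.65404648  0.75645085  0.89167748]
 [ 0.          0.          0.          1.        ]] ['color', 'mtx', 'world_from_camera']
```

View pics/top0.png

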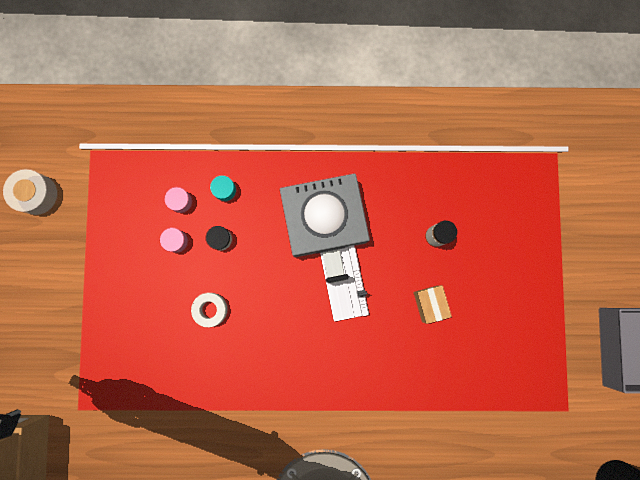

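View pics/side0.png

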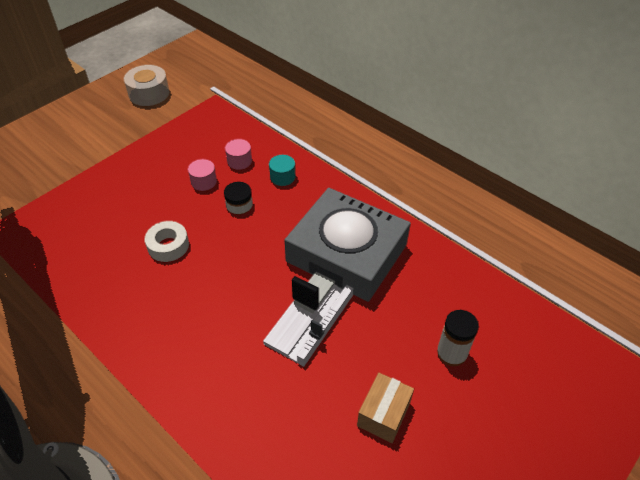

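Candidates for the jar, top view: black-lidded squat jar (219,238); pink (177,199) and (174,240); turquoise (223,187); tall jar's black lid (444,232). I choose (219,238), which is side (238,195), and check it in a crop.

```bash
cat > h.py <<'E'
import numpy as np,cv2
def ray(c,u,v,z,T=None):
    T=c["world_from_camera"] if T is None else T
    K=c["mtx"];d=T[:3,:3]@np.array([(u-K[0,2])/K[0,0],-(v-K[1,2])/K[1,1],-1.])
    p=T[:3,3];return p+d*(z-p[2])/d[2]
def proj(c,P,T=None):
    T=c["world_from_camera"] if T is None else T
    p=T[:3,:3].T@(np.asarray(P,float)-T[:3,3]);K=c["mtx"]
    return np.array([K[0,2]+K[0,0]*p[0]/-p[2],K[1,2]+K[1,1]*-p[1]/-p[2]])
E
python3 - <<'E'
import pickle,cv2,numpy as np
from h import *
d=pickle.load(open("d0.pkl","rb"))
t=d["top"]["color"][:,:,::-1];s=d["side"]["color"][:,:,::-1]
a=cv2.resize(t[165:335,270:385],None,fx=3.5,fy=3.5,interpolation=cv2.INTER_CUBIC)
b=cv2.resize(s[150:250,180:300],None,fx=3,fy=3,interpolation=cv2.INTER_CUBIC)
e=cv2.resize(t[200:280,180:300],None,fx=3,fy=3,interpolation=cv2.INTER_CUBIC)
im=np.zeros((600,790,3),np.uint8);im[:a.shape[0],:a.shape[1]]=a[:600];im[:300,410:770]=b;im[310:550,410:770]=e
cv2.imwrite("pics/crop1.png",im)
# lens
for n,c in d.items():
    h=cv2.cvtColor(c["color"],cv2.COLOR_RGB2HSV);g=c["color"].min(2)
    def blob(m,u,v):
        k,l,st,ce=cv2.connectedComponentsWithStats(m.astype(np.uint8))
        best=min(range(1,k),key=lambda i:np.hypot(*(ce[i]-(u,v)))+(1e3 if st[i][4]<30 else 0));return ce[best],st[best]
    u,v=(324,214) if n=="top" else (348,230)
    print(n,"lens",*(x:=blob(g>130,u,v)),ray(c,*x[0],.080))
    u,v=(219,238) if n=="top" else (238,193)
    print(n,"lid",*(x:=blob(c["color"].max(2)<45,u,v)),ray(c,*x[0],.042))
E
```

```text
top lens [323.78408195 213.4893617 ] [ 304  194   41   40 1269] [0.66479781 0.00322674 0.08      ]
top lid [337.69230769 277.90769231] [327 274  22   9  65] [ 0.51999853 -0.03026278  0.042     ]
side lens [347.84631289 229.24121296] [ 324  211   49   37 1451] [ 0.66094025 -0.00155648  0.08      ]
side lid [237.22637795 193.28346457] [224 182  27  24 508] [0.60948881 0.24478132 0.042     ]
```

View pics/crop1.png

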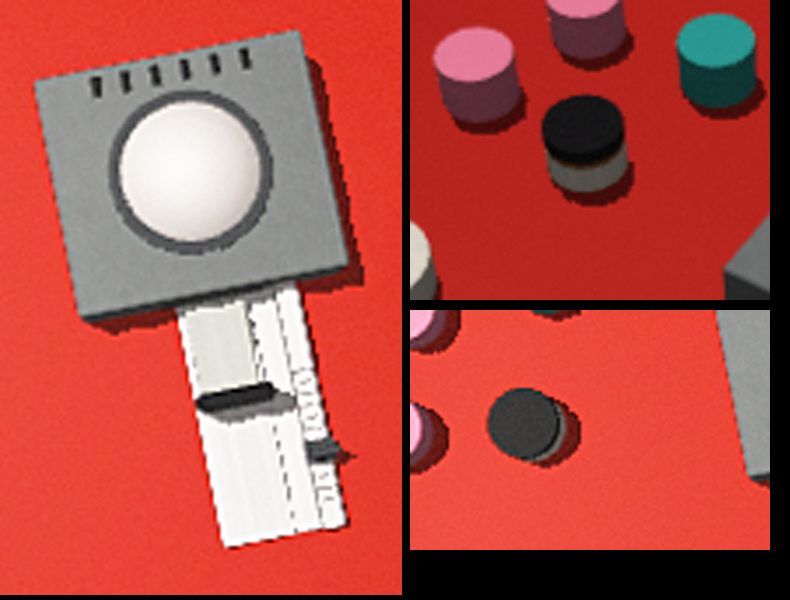

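The crop confirms the jar: a clear squat body with a black lid, lid centre at top (218,238). The lens, the handle at about (337.7,278) and the mark fin at about (362,293) are all clear. Next I fit the candler's pose.

```bash
python3 - <<'E'
import pickle
from h import *
from scipy.optimize import least_squares
d=pickle.load(open("d0.pkl","rb"));c=d["top"];s=d["side"]
f=lambda x,y:(270+x/3.5-.35,165+y/3.5-.35)
obs=[f(37,82),f(299,32),f(348,262),f(82,318),f(224,548),f(345,526)]
mod=[(.08,.09,.07),(.08,-.09,.07),(-.08,-.09,.07),(-.08,.09,.07),(-.247,.025,.01),(-.247,-.057,.026)]
# side corners from the full view: left(288,240) front(368,301)... 
so=[(329,190),(409,232),(367,284),(287,240)]
so=[(329,189),(410,231),(370,283),(287,240)]
def W(p,m):
    C,S=np.cos(p[2]),np.sin(p[2]);return np.array([p[0]+C*m[0]-S*m[1],p[1]+S*m[0]+C*m[1],m[2]])
R=lambda p:np.concatenate([proj(c,W(p,m))-o for m,o in zip(mod[:4],obs)])
r=least_squares(R,[.66,0,.1]);print(r.x,r.fun.round(1))
p=r.x
r2=least_squares(lambda p:np.concatenate([proj(s,W(p,m))-o for m,o in zip(mod[:4],so)]),[.66,0,.1]);print("side",r2.x,r2.fun.round(1))
for n in d: print(n,"lens dome centre proj",proj(d[n],W(p,(0,0,.082))))
print("bed/rail end",W(p,mod[4]),ray(c,*obs[4],.01),W(p,mod[5]),ray(c,*obs[5],.026))
for n,px,z in(("handle",f(237,397),.081),("mark",f(322,450),.06),("jar",(218,238),.042),("roll",(209.5,310),.03),("tall",(445,231),.095),("carton",(433,305),.05),("turq",(223,187),.042),("pink",(174,240),.042)):
    w=ray(c,*px,z);q=w-W(p,(0,0,0));C,S=np.cos(p[2]),np.sin(p[2]);print(n,w.round(4),"candler frame",round(C*q[0]+S*q[1],4),round(-S*q[0]+C*q[1],4),"r",np.hypot(*w[:2]).round(3))
print(ray(s,237,191,.042))
E
```

```text
[0.66525454 0.00158079 0.20254355] [-1.1 -0.3  0.6 -1.   1.   0.9 -0.5  0.4]
side [ 0.66065275 -0.00447924  0.16176249] [ 1.7 -0.2  2.8 -4.2 -0.5  2.5 -3.8  0.8]
top lens dome centre proj [324.53214832 213.15678893]
side lens dome centre proj [348.12962895 226.33382802]
bed/rail end [ 0.41827466 -0.02361716  0.01      ] [ 0.41853761 -0.02233059  0.01      ] [ 0.4347699  -0.10394093  0.026     ] [ 0.43436215 -0.10240103  0.026     ]
handle [ 0.5187 -0.0275  0.081 ] candler frame -0.1494 0.001 r 0.519
mark [ 0.485  -0.0839  0.06  ] candler frame -0.1937 -0.0474 r 0.492
jar [0.6118 0.249  0.042 ] candler frame -0.0026 0.2531 r 0.66
roll [0.4447 0.2672 0.03  ] candler frame -0.1627 0.3046 r 0.519
tall [ 0.6243 -0.2674  0.095 ] candler frame -0.0942 -0.2552 r 0.679
carton [ 0.4587 -0.2485  0.05  ] candler frame -0.2527 -0.2034 r 0.522
turq [0.7326 0.2399 0.042 ] candler frame 0.1139 0.2199 r 0.771
pink [0.6066 0.3512 0.042 ] candler frame 0.0129 0.3543 r 0.701
[0.61355886 0.24991147 0.042     ]
```

```bash
cat > go.py <<'E'
import sys,numpy as np
from station import bot
from scipy.spatial.transform import Rotation as Ro
o=bot.get_obs();w,x,y,z=o["tool_rot"];R=Ro.from_quat([x,y,z,w]).as_matrix()
t=np.array([float(a) for a in sys.argv[1:4]]);d=R.T@(t-o["eef_pos"])
yl=np.degrees(np.arctan2(R[1,1],R[0,1]))
print("t",o["t"],"pos",o["eef_pos"].round(4),"yline",yl.round(2),"tilt",R[:,2].round(4),"shift",d.round(4),"q7",o["q"][6].round(2),"F",o["contact_force"].round(1))
E
python3 -m inch '[[-0.02,-0.01,0,0],[-0.038,-0.0163,0,0],[-0.038,-0.0163,0,0],[-0.038,-0.0163,0,0],[-0.038,-0.0163,0,0],[-0.038,-0.0163,0,0],[-0.038,-0.0163,0,0],[-0.038,-0.0163,0,0],[-0.038,-0.0163,0,0],[-0.038,-0.0163,0,0],[-0.038,-0.0163,0,0],[-0.038,-0.0163,0,0]]' 0.085
python3 -m inch '[[0,0,0,7.7],[0,0,0,7.7],[0,0,0,7.7],[0,0,0,7.7],[0,0,0,7.7],[0,0,0,7.7],[0,0,0,7.7],[0,0,0,0],[0,0,0,0]]'
python3 go.py .612 .2495 .16
```

```text
t: 1.3
eef_pos: [0.6004, 0.2586, 0.2451]
tool_rot: [-0.0, 0.212, 0.977, -0.0]
contact_force: [-0.4, -0.2, 0.1]
gripper_width: 0.996
grasp_force: 0.0
t: 2.2
eef_pos: [0.5994, 0.2606, 0.2451]
tool_rot: [0.0, 0.63, 0.776, -0.0]
contact_force: [-0.2, 0.2, 0.8]
gripper_width: 0.996
grasp_force: 0.0
t 2.2 pos [0.5994 0.2606 0.2451] yline 11.87 tilt [-3.e-04 -5.e-04 -1.e+00] shift [-0.0135  0.0101  0.0851] q7 -0.15 F [-0.2  0.2  0.8]
```

```bash
python3 -m inch '[[-0.0045,0.0034,0.02,0],[-0.0045,0.0034,0.025,0],[-0.0045,0.0033,0.025,0],[0,0,0,0],[0,0,0,0],[0,0,0,0]]'
python3 go.py .612 .2495 .02
cat > wr.py <<'E'
import sys,cv2,pickle
from h import *
from station import bot
from scipy.spatial.transform import Rotation as Ro
def wrist(name):
    o=bot.get_obs();c=bot.read_camera("wrist");w,x,y,z=o["tool_rot"];T=np.eye(4);T[:3,:3]=Ro.from_quat([x,y,z,w]).as_matrix();T[:3,3]=o["eef_pos"]
    c["world_from_camera"]=T@c["hand_eye"];cv2.imwrite(f"pics/{name}.png",c["color"][:,:,::-1]);pickle.dump(c,open(name+".pkl","wb"));return c
if __name__=="__main__":
    c=wrist(sys.argv[1]);print(c["world_from_camera"].round(3))
    print(proj(c,(.612,.2495,.042)))
E
python3 wr.py w1
```

```text
t: 2.8
eef_pos: [0.6128, 0.2507, 0.1769]
tool_rot: [0.0, 0.631, 0.776, 0.001]
contact_force: [-0.4, -0.0, 0.3]
gripper_width: 0.997
grasp_force: 0.0
t 2.8 pos [0.6128 0.2507 0.1769] yline 11.76 tilt [ 0.0019  0.0013 -1.    ] shift [-0.0012 -0.0014  0.1569] q7 -0.1 F [-0.4 -0.   0.3]
[[ 0.979 -0.197 -0.057  0.598]
 [ 0.205  0.94   0.271  0.318]
 [ 0.001 -0.277  0.961  0.305]
 [ 0.     0.     0.     1.   ]]
[315.6712064  225.28642206]
```

View pics/w1.png

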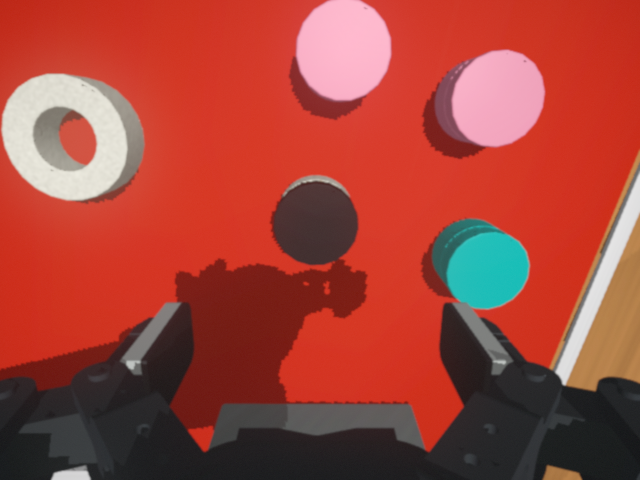

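The wrist view shows the black lid at (315,223) against a predicted (316,225), so the estimate is good to about 1 mm. Now I descend and grip.

```bash
python3 -m inch '[[0,-0.001,0.02,0],[0,0,0.025,0],[0,0,0.025,0],[0,0,0.025,0],[0,0,0.02,0],[0,0,0.02,0],[0,0,0.01,0],[0,0,0.01,0],[0,0,0,0],[0,0,0,0],[0,0,0,0]]'
python3 go.py .612 .2505 .022
python3 -m inch '[[0,0,0,0],[0,0,0,0],[0,0,0,0],[0,0,0,0],[0,0,0,0],[0,0,0,0],[0,0,0,0],[0,0,0,0],[0,0,0,0],[0,0,0,0]]' 0.045 30
python3 go.py .612 .2505 .022
```

```text
t: 3.95
eef_pos: [0.6119, 0.2503, 0.0214]
tool_rot: [0.0, 0.631, 0.776, 0.001]
contact_force: [-0.5, -0.6, 0.0]
gripper_width: 0.997
grasp_force: 0.0
t 3.95 pos [0.6119 0.2503 0.0214] yline 11.7 tilt [ 1.6e-03  8.0e-04 -1.0e+00] shift [ 0.0001  0.0001 -0.0006] q7 -0.05 F [-0.5 -0.6  0. ]
t: 4.95
eef_pos: [0.6116, 0.2503, 0.0211]
tool_rot: [0.0, 0.631, 0.776, 0.001]
contact_force: [-0.3, -0.2, 5.4]
gripper_width: 0.646
grasp_force: 31.7
t 4.95 pos [0.6116 0.2503 0.0211] yline 11.7 tilt [ 9.e-04  6.e-04 -1.e+00] shift [ 0.0001  0.0004 -0.0009] q7 -0.05 F [-0.3 -0.2  5.4]
```

```bash
python3 -m inch '[[0,0,-0.01,0],[0,0,-0.02,0],[0,0,-0.03,0],[0,0,-0.04,0],[0,0,-0.04,0],[0,0,-0.03,0],[0,0,-0.01,0],[0,0,0,0]]'
python3 -m inch '[[-0.01,0,0,0],[-0.03,-0.001,0,0],[-0.03,-0.001,0,0],[-0.03,-0.001,0,0],[-0.03,-0.002,0,0],[-0.04,-0.002,0,0],[-0.04,-0.002,0,0],[-0.04,-0.002,0,0],[-0.04,-0.002,0,0],[-0.03,-0.001,0,0],[-0.01,0,0,0],[0,0,0,0]]'
python3 -m inch '[[0,0,0,0],[0,0,0,0],[0,0,0,0]]'
python3 go.py .665 .002 .13
python3 wr.py w2
```

```text
t: 5.75
eef_pos: [0.6117, 0.2503, 0.2018]
tool_rot: [0.0, 0.631, 0.776, 0.001]
contact_force: [0.2, 0.6, -0.7]
gripper_width: 0.645
grasp_force: 32.1
t: 6.95
eef_pos: [0.6631, -0.0787, 0.1984]
tool_rot: [-0.001, 0.633, 0.774, -0.001]
contact_force: [-0.7, 0.3, -1.1]
gripper_width: 0.648
grasp_force: 32.1
t: 7.25
eef_pos: [0.6643, -0.0738, 0.2]
tool_rot: [-0.0, 0.63, 0.776, 0.0]
contact_force: [-0.1, -0.1, -1.4]
gripper_width: 0.648
grasp_force: 32.1
t 7.25 pos [ 0.6643 -0.0738  0.2   ] yline 11.85 tilt [-5.e-04  8.e-04 -1.e+00] shift [0.074  0.0162 0.0701] q7 0.42 F [-0.1 -0.1 -1.4]
[[ 0.978 -0.199 -0.056  0.649]
 [ 0.206  0.94   0.271 -0.006]
 [-0.002 -0.277  0.961  0.328]
 [ 0.     0.     0.     1.   ]]
[ 350.59103924 -442.35528594]
```

View pics/w2.png

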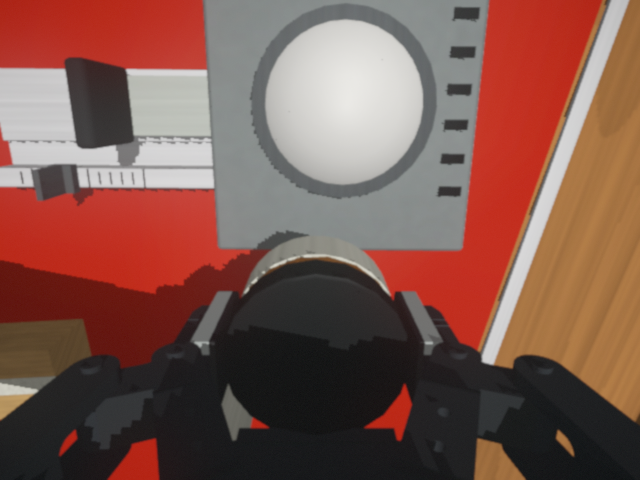

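The picture shows the lens at (344,101), box corners at (216,249) and (463,249), the handle top at about (70-125,60-145), and the mark fin at about (55,180). The jar is in the jaws, lid centre near (316,345).

```bash
python3 - <<'E'
import pickle
from h import *
from scipy.optimize import least_squares
c=pickle.load(open("w2.pkl","rb"));im=c["color"]
m=(im.min(2)>140).astype(np.uint8);k,l,st,ce=cv2.connectedComponentsWithStats(m);i=l[101,344];print(st[i],ce[i])
ct=max(cv2.findContours((l==i).astype(np.uint8),0,1)[0],key=len);e=cv2.fitEllipse(ct);print(e)
a=np.linspace(0,2*np.pi,60)
def el(x,y,r,z):return cv2.fitEllipse(np.array([proj(c,(x+r*np.cos(t),y+r*np.sin(t),z)) for t in a],np.float32))
r=least_squares(lambda p:np.array(el(p[0],p[1],p[2],.07)[0]+el(p[0],p[1],p[2],.07)[1])-np.array(e[0]+e[1]),[.665,.002,.0487]);print("lens centre, r",r.x,r.fun.round(1))
A,B=ray(c,216,249,.07),ray(c,463,249,.07);v=B-A;print("corners",A,B,np.linalg.norm(v),"yaw",np.arctan2(v[1],v[0]))
n=np.array([-v[1],v[0],0])/np.linalg.norm(v);print("origin",(A+B)/2+.09*n)
print("tcp lid",proj(c,np.array([.6643,-.0738,.2+.021])))
E
```

```text
[  265    19   158   166 20515] [343.79444309 101.37065562]
((343.78924560546875, 101.36933135986328), (156.92015075683594, 164.60165405273438), 10.259719848632812)
lens centre, r [0.66404658 0.00073529 0.04607486] [-0.   0.  -0.1  0.1]
corners [ 0.60319964 -0.10267432  0.07      ] [ 0.75923652 -0.0696516   0.07      ] 0.1594929702182593 yaw 0.2085567221819094
origin [0.66258375 0.00188681 0.07      ]
tcp lid [318.79523388 360.13961253]
```

```bash
python3 - <<'E'
import pickle
from h import *
c=pickle.load(open("w2.pkl","rb"));im=c["color"]
print(im[240:300:2,316].max(1),im[420:446,316].max(1)); print(im[345,205:225].max(1),im[345,402:420].max(1))
a=np.linspace(0,2*np.pi,60)
P=np.array([.6643,-.0738,.2])
for z in(.021,.006,-.021):
    q=np.array([proj(c,P+[.028*np.cos(t),.028*np.sin(t),z]) for t in a]);print(z,q.min(0),q.max(0))
s=im[230:450,190:440];s=np.clip(s.astype(float)*4,0,255).astype(np.uint8)
cv2.imwrite("pics/lid.png",cv2.resize(s[:,:,::-1],None,fx=2,fy=2))
E
```

```text
[141 142 140 141 141 141 139 180 193 114  53  41  41  42  41  39  40  60
  59  51  48  48  48  49  48  46  45  46  46  46] [23 20 20 23 20 19 19 21 22 22 22 19 16 20 22 23 26 28 27 25 25 26 28 26
 27 26]
[94 97 98 83 53 38 39 42 40 36 32 29 30 27 29 29 29 26 28 27] [30 29 32 32 31 31 32 31 33 32 31 32 33 34 33 32 34 38]
0.021 [222.31087588 269.9107122 ] [415.27966314 439.61822724]
0.006 [232.31373706 252.29550594] [404.83639508 406.95759011]
-0.021 [245.84100734 228.85195574] [390.80127481 362.09531651]
```

View pics/lid.png

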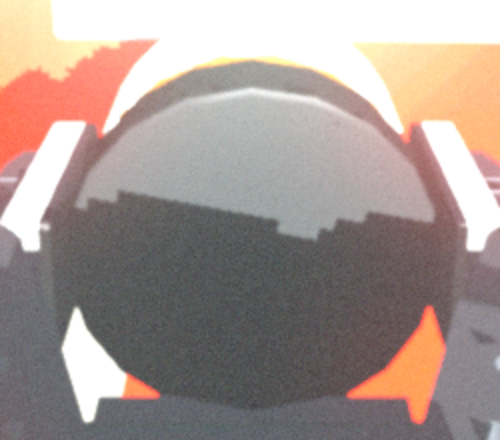

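The brightened crop shows the lid's top face from about row 275 to 433, centred at (317,354). The prediction was (319,355), so the jar is centred on the TCP. Next I move over the lens.

```bash
python3 -m inch '[[0.008,0.0015,0,0],[0.015,0.003,0,0],[0.018,0.004,0,0],[0.016,0.0035,0,0],[0.012,0.002,0,0],[0.005,0.001,0,0],[0,0,0,0],[0,0,0,0],[0,0,0.02,0],[0,0,0.025,0],[0,0,0.02,0],[0,0,0.005,0]]'
python3 -m inch '[[0,0,0,0],[0,0,0,0],[0,0,0,0],[0,0,0,0]]'
python3 go.py .664 .0017 .117
```

```text
t: 8.5
eef_pos: [0.6624, -0.0017, 0.1279]
tool_rot: [-0.001, 0.632, 0.775, -0.002]
contact_force: [-0.1, -0.5, -0.6]
gripper_width: 0.648
grasp_force: 32.2
t: 8.9
eef_pos: [0.6647, -0.0005, 0.1314]
tool_rot: [0.001, 0.631, 0.775, 0.001]
contact_force: [-0.0, 0.2, -1.2]
gripper_width: 0.647
grasp_force: 32.2
t 8.9 pos [ 6.647e-01 -5.000e-04  1.314e-01] yline 11.7 tilt [ 1.8e-03  2.0e-04 -1.0e+00] shift [ 0.0023 -0.0003  0.0144] q7 0.32 F [-0.   0.2 -1.2]
```

Lower in small steps until contact force appears.

```bash
python3 -m inch '[[0.002,0,0.004,0],[0,0,0.004,0],[0,0,0.003,0],[0,0,0.001,0],[0,0,0,0],[0,0,0,0],[0,0,0,0]]'
python3 go.py .664 .0017 .117
python3 -m inch '[[0,0,0.001,0],[0,0,0.001,0],[0,0,0,0],[0,0,0,0],[0,0,0,0]]'
python3 go.py .664 .0017 .117
```

```text
t: 9.6
eef_pos: [0.6637, 0.0015, 0.1184]
tool_rot: [0.0, 0.631, 0.775, 0.0]
contact_force: [-0.4, -0.2, -1.5]
gripper_width: 0.646
grasp_force: 32.2
t 9.6 pos [0.6637 0.0015 0.1184] yline 11.7 tilt [ 2.e-04  0.e+00 -1.e+00] shift [0.0001 0.0003 0.0014] q7 0.33 F [-0.4 -0.2 -1.5]
t: 10.1
eef_pos: [0.6637, 0.0015, 0.1163]
tool_rot: [0.0, 0.631, 0.775, 0.0]
contact_force: [-0.8, -0.8, -1.3]
gripper_width: 0.647
grasp_force: 32.2
t 10.1 pos [0.6637 0.0015 0.1163] yline 11.7 tilt [ 1.e-04  0.e+00 -1.e+00] shift [ 0.0001  0.0004 -0.0007] q7 0.33 F [-0.8 -0.8 -1.3]
```

```bash
python3 -m inch '[[0,0,0.0005,0],[0,0,0.0005,0],[0,0,0,0],[0,0,0,0],[0,0,0,0]]'
python3 -m inch '[[0,0,0.0005,0],[0,0,0,0],[0,0,0,0],[0,0,0,0]]'
python3 go.py .664 .0017 .115
```

```text
t: 10.6
eef_pos: [0.6638, 0.0015, 0.1159]
tool_rot: [0.0, 0.631, 0.775, 0.0]
contact_force: [-2.9, 0.4, 6.2]
gripper_width: 0.641
grasp_force: 32.6
t: 11.0
eef_pos: [0.6638, 0.0015, 0.1159]
tool_rot: [0.0, 0.631, 0.775, 0.0]
contact_force: [-3.6, 0.2, 8.8]
gripper_width: 0.647
grasp_force: 33.1
t 11.0 pos [0.6638 0.0015 0.1159] yline 11.7 tilt [ 4.e-04  4.e-04 -1.e+00] shift [0.0002 0.0003 0.0009] q7 0.33 F [-3.6  0.2  8.8]
```

```bash
python3 -m inch '[[0,0,-0.0007,0],[0,0,0,0],[0,0,0,0]]' - 20
python3 -m inch '[[0,0,0,0],[0,0,0,0],[0,0,0,0]]' 0.0565
python3 -m inch '[[0,0,0,0],[0,0,0,0],[0,0,0,0]]' 0.058
python3 -m inch '[[0,0,0,0],[0,0,0,0],[0,0,0,0]]' 0.062
python3 -m inch '[[0,0,0,0],[0,0,0,0],[0,0,0,0],[0,0,0,0],[0,0,0,0],[0,0,0,0]]' 0.080
python3 wr.py w3
```

```text
t: 11.3
eef_pos: [0.6638, 0.0015, 0.1159]
tool_rot: [0.0, 0.631, 0.775, 0.0]
contact_force: [-2.8, -0.1, 6.3]
gripper_width: 0.642
grasp_force: 32.5
t: 11.6
eef_pos: [0.6636, 0.0016, 0.1151]
tool_rot: [-0.0, 0.631, 0.776, -0.0]
contact_force: [0.5, -0.6, 0.1]
gripper_width: 0.663
grasp_force: 0.0
t: 11.9
eef_pos: [0.6636, 0.0016, 0.1154]
tool_rot: [-0.0, 0.631, 0.776, -0.0]
contact_force: [-0.0, -0.1, -0.3]
gripper_width: 0.68
grasp_force: 0.0
t: 12.2
eef_pos: [0.6637, 0.0016, 0.1155]
tool_rot: [-0.0, 0.631, 0.775, 0.0]
contact_force: [-0.0, 0.3, 0.5]
gripper_width: 0.722
grasp_force: 0.0
t: 12.8
eef_pos: [0.6637, 0.0016, 0.1155]
tool_rot: [-0.0, 0.631, 0.776, 0.0]
contact_force: [0.5, -0.9, -0.9]
gripper_width: 0.937
grasp_force: 0.0
[[ 0.979 -0.196 -0.055  0.649]
 [ 0.204  0.94   0.272  0.069]
 [-0.001 -0.278  0.961  0.244]
 [ 0.     0.     0.     1.   ]]
[ 318.83062858 -452.57467175]
```

View pics/w3.png

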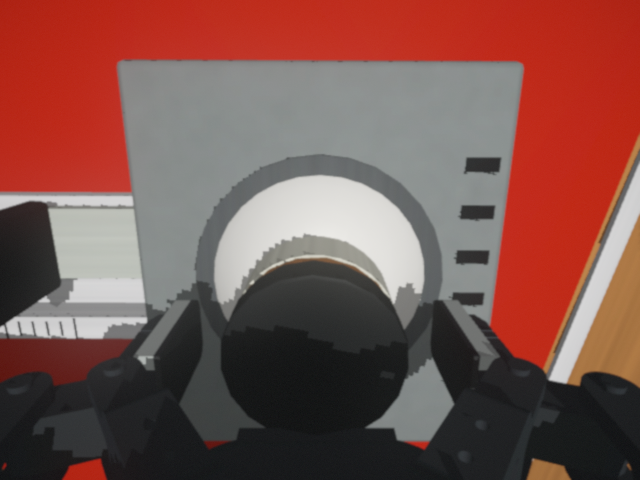

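The jar stands on the lens between the open fingers, lid at (314,355) and lens ring about (318,275) with its back part hidden. I lift straight up and wait.

```bash
python3 -m inch '[[0,0,-0.005,0],[0,0,-0.01,0],[0,0,-0.02,0],[0,0,-0.03,0],[0,0,-0.03,0],[0,0,-0.02,0],[0,0,0,0],[0,0,0,0],[0,0,0,0]]' 0.0854
python3 go.py .5177 -.0284 .2
python3 - <<'E'
from station import bot
from h import *
import pickle
c=bot.read_camera("side");pickle.dump(c,open("s1.pkl","wb"))
s=c["color"][130:330,250:450,::-1];cv2.imwrite("pics/s1.png",cv2.resize(s,None,fx=3,fy=3,interpolation=cv2.INTER_CUBIC))
print([proj(c,(.664,.0017,z)).round(1) for z in(.095,.137)])
E
```

```text
t: 13.75
eef_pos: [0.6629, 0.0016, 0.2295]
tool_rot: [-0.001, 0.631, 0.776, -0.001]
contact_force: [-0.4, -0.3, -0.3]
gripper_width: 1.004
grasp_force: 0.0
t 13.75 pos [0.6629 0.0016 0.2295] yline 11.71 tilt [-0.0017 -0.     -1.    ] shift [ 0.     -0.1483  0.0298] q7 0.28 F [-0.4 -0.3 -0.3]
[array([347.9, 221.9]), array([349. , 205.8])]
```

View pics/s1.png

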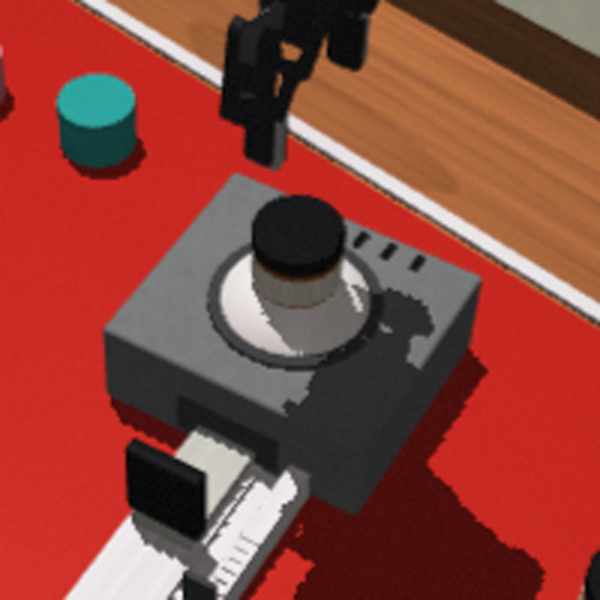

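The side crop shows the jar upright, centred on the lens, with the gripper clear. Next I measure the mark fin and the handle from the earlier wrist picture while moving to the handle.

```bash
python3 - <<'E'
import pickle
from h import *
c=pickle.load(open("w2.pkl","rb"))
s=np.clip(c["color"][40:215,10:160,::-1].astype(float)*1.6,0,255).astype(np.uint8)
s=cv2.resize(s,None,fx=3.4,fy=3.4,interpolation=cv2.INTER_CUBIC)
t=pickle.load(open("d0.pkl","rb"))["top"]["color"][265:310,325:380,::-1];t=cv2.resize(t,None,fx=5,fy=5,interpolation=cv2.INTER_CUBIC)
im=np.zeros((600,790,3),np.uint8);im[:s.shape[0],:s.shape[1]]=s;im[:t.shape[0],515:515+t.shape[1]]=t
cv2.imwrite("pics/mk.png",im)
E
python3 -m inch '[[0,-0.01,0,0],[0,-0.02,0,0],[0,-0.03,0,0],[0,-0.03,0,0],[0,-0.03,0,0],[0,-0.02,0,0],[0,-0.008,0,0],[0,0,0,0],[0,0,0,0],[0,0,0,0]]' 0.06
python3 go.py .5177 -.0284 .055
```

```text
t: 14.8
eef_pos: [0.5197, -0.0281, 0.2304]
tool_rot: [0.0, 0.631, 0.776, 0.0]
contact_force: [0.5, 1.0, -0.5]
gripper_width: 0.703
grasp_force: 0.0
t 14.8 pos [ 0.5197 -0.0281  0.2304] yline 11.74 tilt [ 5.e-04 -3.e-04 -1.e+00] shift [ 0.0002 -0.0021  0.1754] q7 0.26 F [ 0.5  1.  -0.5]
```

View pics/mk.png

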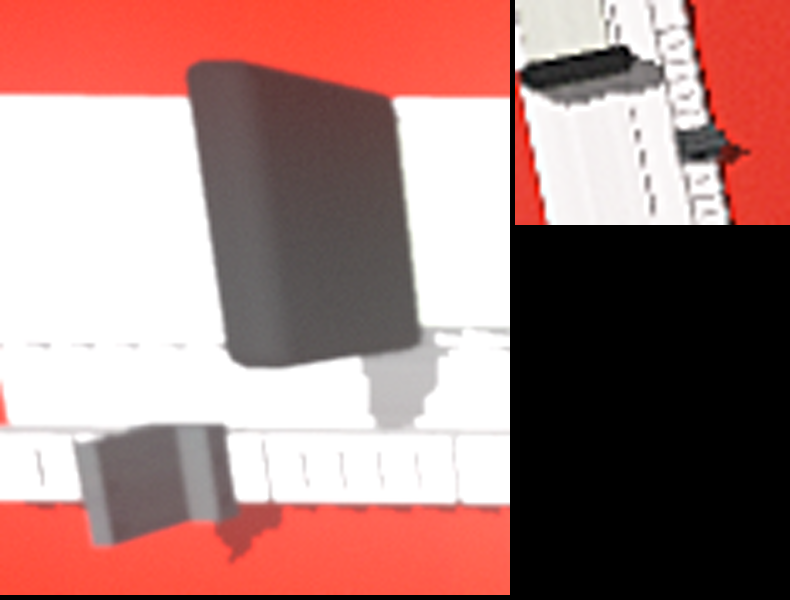

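The crop shows the fin's top strip centred at crop (95,491), which is wrist (37.7,184.1). The handle's top face is centred at about crop (238,213), which is wrist (79.8,102.4).

```bash
python3 - <<'E'
import pickle
from h import *
c=pickle.load(open("w2.pkl","rb"));y=.205;C,S=np.cos(y),np.sin(y)
t=pickle.load(open("d0.pkl","rb"))["top"]
F=lambda w:np.array([C*(w[0]-.664)+S*(w[1]-.0017),-S*(w[0]-.664)+C*(w[1]-.0017)]).round(4)
for cam,n,px,z in((c,"fin",(37.7,184.1),.06),(c,"fin bottom? base strip right end",(10+207/3.4,40+470/3.4),.03),(c,"handle",(79.8,102.4),.081),(t,"handle top",(337.7,278.2),.081),(t,"fin topcam",(325+(697-515)/5,265+135/5),.06)):
    w=ray(cam,*px,z);print(n,w.round(4),F(w))
E
```

```text
fin [ 0.483  -0.0866  0.06  ] [-0.1952 -0.0496]
fin bottom? base strip right end [ 0.4874 -0.0864  0.03  ] [-0.1908 -0.0504]
handle [ 0.518  -0.0285  0.081 ] [-0.1491  0.0002]
handle top [ 0.5184 -0.0282  0.081 ] [-0.1486  0.0003]
fin topcam [ 0.4878 -0.0833  0.06  ] [-0.1898 -0.0474]
```

```bash
python3 -m inch '[[0,-0.0018,0.015,0],[0,0,0.025,0],[0,0,0.03,0],[0,0,0.03,0],[0,0,0.03,0],[0,0,0.025,0],[0,0,0.015,0],[0,0,0.005,0],[0,0,0,0],[0,0,0,0],[0,0,0,0]]'
python3 go.py .5177 -.0284 .055
python3 -m inch '[[0,0,0,0],[0,0,0,0],[0,0,0,0],[0,0,0,0],[0,0,0,0],[0,0,0,0],[0,0,0,0],[0,0,0,0],[0,0,0,0],[0,0,0,0]]' 0.0 60
python3 go.py .5177 -.0284 .055
```

```text
t: 15.9
eef_pos: [0.5179, -0.0288, 0.0564]
tool_rot: [0.001, 0.631, 0.776, 0.001]
contact_force: [-0.5, -0.1, 0.2]
gripper_width: 0.7
grasp_force: 0.0
t 15.9 pos [ 0.5179 -0.0288  0.0564] yline 11.7 tilt [ 1.9e-03  2.0e-04 -1.0e+00] shift [ 0.0004 -0.0001  0.0014] q7 0.41 F [-0.5 -0.1  0.2]
t: 16.9
eef_pos: [0.5178, -0.0286, 0.0559]
tool_rot: [0.001, 0.631, 0.776, 0.001]
contact_force: [3.9, 2.2, 4.6]
gripper_width: 0.135
grasp_force: 59.7
t 16.9 pos [ 0.5178 -0.0286  0.0559] yline 11.71 tilt [ 1.5e-03  3.0e-04 -1.0e+00] shift [ 0.0003 -0.      0.0009] q7 0.41 F [3.9 2.2 4.6]
```

Gripped (11.5 mm). Pull 46 mm smoothly.

```bash
python3 -m inch '[[0,-0.002,0,0],[0,-0.004,0,0],[0,-0.005,0,0],[0,-0.006,0,0],[0,-0.006,0,0],[0,-0.006,0,0],[0,-0.006,0,0],[0,-0.005,0,0],[0,-0.003,0,0],[0,-0.002,0,0],[0,-0.001,0,0],[0,0,0,0]]'
python3 -m inch '[[0,0,0,0],[0,0,0,0],[0,0,0,0],[0,0,0,0],[0,0,0,0]]'
python3 go.py .4727 -.038 .055
python3 - <<'E'
from station import bot
from h import *
import pickle
out=[]
for n,(u,v),k in(("top",(295,180),5),("side",(240,190),4)):
    c=bot.read_camera(n);pickle.dump(c,open(n+"2.pkl","wb"))
    out.append(cv2.resize(c["color"][v:v+(120 if k==5 else 145),u:u+(78 if k==5 else 98),::-1],(390,580 if k!=5 else 600),interpolation=cv2.INTER_CUBIC))
im=np.zeros((600,790,3),np.uint8);im[:,:390]=out[0];im[:580,400:790]=out[1];cv2.imwrite("pics/end.png",im)
E
```

```text
t: 18.1
eef_pos: [0.4739, -0.0376, 0.0559]
tool_rot: [0.001, 0.631, 0.776, 0.001]
contact_force: [8.1, 3.9, 0.8]
gripper_width: 0.135
grasp_force: 59.0
t: 18.6
eef_pos: [0.474, -0.0375, 0.0559]
tool_rot: [0.001, 0.631, 0.776, 0.001]
contact_force: [8.2, 3.1, 0.5]
gripper_width: 0.132
grasp_force: 59.0
t 18.6 pos [ 0.474  -0.0375  0.0559] yline 11.74 tilt [ 3.8e-03  3.0e-04 -1.0e+00] shift [-0.0002 -0.0013  0.0009] q7 0.42 F [8.2 3.1 0.5]
```

View pics/end.png

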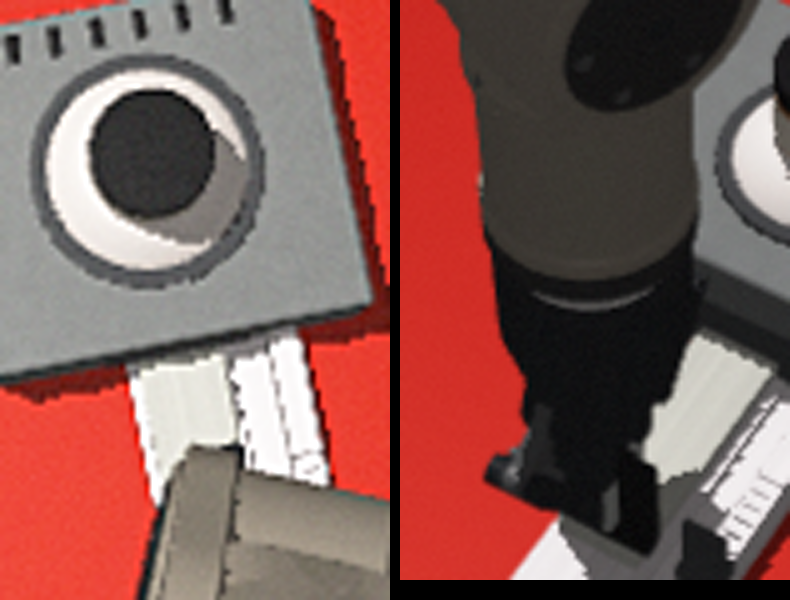

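The end picture shows the jar still centred on the lens. The handle is held, and the fin stands beside it in the side crop, its top edge about (312,320)-(323,326). I cross-check the fin with the side camera.

```bash
python3 - <<'E'
import pickle
from h import *
c=pickle.load(open("side2.pkl","rb"));y=.205;C,S=np.cos(y),np.sin(y)
F=lambda w:np.array([C*(w[0]-.664)+S*(w[1]-.0017),-S*(w[0]-.664)+C*(w[1]-.0017)]).round(4)
print("fin side",F(ray(c,317.3,323.5,.06)))
# handle top corner nearest fin (y=-25): seen at crop (655,545)
for x in(-.189,-.195,-.201):
  print(x,[proj(c,(.664+C*x-S*yy,.0017+S*x+C*yy,.06)).round(1) for yy in(-.04,-.06)],[proj(c,(.664+C*x-S*yy,.0017+S*x+C*yy,.081)).round(1) for yy in(.025,-.025)])
im=c["color"][312:345,304:332].max(2)
for r in im[::1]:print(''.join('#' if v<45 else '+' if v<90 else '.' for v in r))
E
```

```text
fin side [-0.1937 -0.0513]
-0.189 [array([312.9, 318.4]), array([323.3, 323.7])] [array([279.3, 294.3]), array([305. , 307.3])]
-0.195 [array([311., 321.]), array([321.5, 326.4])] [array([277.3, 296.9]), array([303., 310.])]
-0.201 [array([309.1, 323.7]), array([319.6, 329.1])] [array([275.3, 299.4]), array([301.1, 312.6])]
#+++++++++..................
#+++++++++..................
#++++++++...................
#+++++++....................
#++++++.....................
#++++++.....................
#+++++..+...................
#++++..+++..................
#++++.++#+++...............+
#+++..+####+++..............
#++...+######++.............
#++...+########...........+.
#+....+#########+........++.
#+....+##########+........++
+...+.+##########+.....+++++
+.....+##########+.....+.+++
+.+...+##########+....+.++++
......+###########...++.++++
.....++############++.++++++
.....+##############++++++++
+...+###############++++++++
....+##############++++++++.
.....+#############+++++++..
......+###########++++++++..
......++#########+++++++....
........++#######++++++.....
.........++++###++++++......
.....+.......+++++++++......
....++++......++.++++.......
......+++.....+++++++.......
.++.....++..+++++++++.......
.++++......+.++++++++.......
..+++++....++.++++++++......
```

All estimates put the handle within about 1.5 mm of the fin, and the measured force of about 8.8 N matches a 45 mm pull. Handing in.

```bash
python3 -c "
from station import bot
print(bot.hand_in())"
```

```text
the job is handed in; nothing more can be done
None
```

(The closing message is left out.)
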